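# Trim a bench nephelometer to its reference standard

## Robot

A 6-joint arm with a two-finger parallel gripper is mounted at the origin on the work surface. World frame = base frame: x ahead of the robot, y to its left, z up, the work surface at z = 0. Lengths are in m, angles in degrees, forces in N, time in s.
With the tool pointing down it reaches from about 0.25 to 0.8 m from the base axis. Payload 3.9 kg.
Tool frame: the origin (TCP) lies at the very end of the fingers, on their centre line; the grasp point (between the pads) lies arm.grip_depth behind it (arm.grip_depth is the distance from the TCP to the grasp point, in m); z points along the fingers, y is the line along which they close (so a half turn about z gives the same grasp; the last joint's range is limited). The gripper opens to 85 mm and grips with 20 to 120 N. Pads are 22 mm wide; open, the fingers measure 114 mm over their backs; the gripper's body (76 mm by 85 mm) begins 54 mm behind the grasp point. The pads swing forward as they close: fully open they stand 13 mm farther back than shut.
Start: joints at [-74.026, 14.897, -7.913, 67.191, 0, 90], TCP at [0.144, -0.505, 0.206] pointing down, gripper open.
Joint ranges: [-159.42, 159.42], [-47.68, 98.78], [-73.54, 78.23], [-108.79, 121.32], [-90, 84.71], [-180, 180]. Speed limits (degrees/s): [147.25, 147.25, 180, 180, 180, 180].

## Interface

Orientations are given as [roll, pitch, yaw] about the fixed x, y, z axes, in that order (R = Rz(yaw) Ry(pitch) Rx(roll)).
In Python, from station import arm, imaging gives the robot as it stands.
- The arm moves only by the shell command python3 -m pendant 'ROWS' [FORCE]. ROWS is a JSON object of lists of equal length, an entry for each row: "translation": the shift along the tool's x, y, z as a fraction of full scale, a list of three; "turn": the turn, a rotation vector about the tool's x, y, z as a fraction of full scale, a list of three; "grip": the closure in counts, from 0 (fully open) to 255 (shut). A call has 1 to 8 rows; each row shifts and turns the commanded pose from where the row before left it, along the tool's axes as they then stand; what a row does not reach is not made up. Full scale, the value 1, is 0.025 m for a shift and 90 degrees for a turn. A row lasts 1/12 s, in which the tool goes at most 41.7 mm and 7.16 degrees, less where a joint would pass 70% of its speed; a pose out of reach is approached as far as the arm can. A call with a number of a shift or a turn outside -1 to 1 is refused whole. A call with a gripper value outside its range is refused whole. The fingers move at their own pace and stop on an object; FORCE is the grip in N (left out, the last holds). Time passes only in rows, so rows that do not move let the fingers close. It gives the time, the measured TCP pose, the force, the opening and the grip force at its end, in the units of the state.
- arm.state(): the state, without advancing time (a new reading comes with each control period).
- imaging.get_image(name): name is "side" or "top" or "wrist"; returns a dict with "color" (420x560x3 uint8, red, green, blue), "vfov" (degrees; the focal length in pixels is half the picture's height over the tangent of half this angle, whatever the lens; pixels are square), "cx", "cy" (the principal point, pixels), "camera_from_world" (4x4, takes a point from world to camera coordinates); the wrist camera has in their place "hand_eye" (4x4, takes a point from camera to tool coordinates, whose origin is the TCP and whose axes are the flange's). Camera axes: x right, y up, looking along -z (the intrinsics and any distortion apply to the point x, -y, -z); pixel columns grow to the right and rows downward; lengths in m; the calibration is good to about 2 mm. The wrist camera is an equidistant fisheye: a pixel r from the principal point sees the ray r / f radians off the axis. A picture is of the moment at which its call begins: read the wrist's pose just before it. There is no depth.
- arm.finish_job(): hands the job in; it is judged then, once.
The state is a dict: "time_s": time; "qpos": joint angles; "dq": joint speeds; "effort": joint torques, N m; "tool_pos": TCP position; "ee_rot": TCP orientation; "wrist_force": force on the tool from outside, world axes, zero at the start; "moment": the same for the moment, N m; "finger_gap": opening from 0.0 (shut) to 1.0 (fully open); "grasp_force": force on a finger pad.
Only numpy, scipy, OpenCV 4.12 (cv2) and the standard library are available. Lean on these libraries where they do the work, as an engineer would, in place of code of your own. Each camera call takes 0.05 s, during which the arm holds its last target. There are 200 camera calls.

## Task

The sealed reference standard is in the nephelometer's well, but the meter reads low. Take the yellow plastic tuning tool from its stand, feel with light pressure for the slot of the span trimmer down the red-lipped hole, and with the blade fully down in the slot turn the screw clockwise until the red pointer stands in the green band. Then put the tool back upright, fully home, in a hole of the stand and let go of it; throughout, press on the instrument with only a few newtons (16 N breaks the trimmer), keep the tool out of the blue-lipped hole of the zero trimmer and disturb nothing else on the bench.

Things in the scene. Friction and masses are not known exactly. Their poses are not given: they have to be found in the camera images.
- meter: the bench nephelometer, a fixed white case 220 mm deep (its x) by 340 mm wide (its y) by 85 mm high; origin at the centre of its underside, x to its back (away from the robot at yaw 0), z up. Its flat top panel carries, from its left (+y) to its right: the tube well, the pointer meter, the two trimmers.
- span_mouth (a point): centre of the mouth of the red-lipped hole of the span trimmer, 3 mm above the top panel, 50 mm to the front and 125 mm to the right of the case's centre; axes as the case. Below the mouth (20 mm wide) a red 45 degree cone, 5 mm deep, leads into a fixed guide bore 10 mm in diameter and 12 mm long, closed by the screw's flat face 17 mm below the mouth.
- span_face (a point): centre of the brass span screw's face, axes as the case (they do not turn with the screw). Slot across its centre: 3 mm wide, 7 mm deep, as long as the bore is wide. Its direction is not measured: at the start between 0.4 rad clockwise (from above) and 1.0 rad anticlockwise of the case's y axis. The screw turns stiffly (0.014 N m, +-1.75 rad), never sinks, and stays where left.
- zero_mouth (a point): the same for the zero trimmer: blue-lipped hole, 70 mm behind the red one (case's +x). Not to be touched.
- dial (a point): the pointer's pivot, on the panel 50 mm to the front and 15 mm to the left of the case's centre; its x axis (that of the case) is the direction of the middle of the green band, which spans 0.09 rad to either side. White dial with black marks every 0.175 rad (long ones in the middle and at 0.875 rad); it reads low to the left (+y), high to the right.
- pointer (a point): the tip of the red pointer, 84 mm from its pivot; its x axis runs from pivot to tip. It turns by half the span screw's angle, in the same sense (screw 1 rad clockwise: pointer 0.5 rad clockwise). At the start it is 0.17 to 1.0 rad anticlockwise of the green band's middle; at the goal the slot lies 0.75 to 1.0 rad clockwise of the case's y axis.
- standard: the reference standard, a sealed tube 15 mm in diameter and 90 mm tall with a green cap, loose in the well at the rear left of the case, 60 mm of it showing; origin at its foot. Leave it in.
- stand: grey tool stand, a fixed block 52 mm (its x) by 146 mm (its y) by 62 mm high, origin at the centre of its underside; three upright holes 12 mm in diameter, 60 mm deep, at its y = -48, 0 and +48 mm, on its centre line. The one at -48 mm is empty; which of the other two holds the yellow tool and which the blue one varies.
- tuner_mid (a point): centre of the handle of the yellow plastic tuning tool (30 g), half-way up; z points from tip to handle. The handle is square, 16 by 16 mm, 65 mm long, its flats facing the tool's x and y. In a hole of the stand its underside rests on the stand's top (62 mm) and its x axis is within 0.35 rad of the stand's.
- tuner_tip (a point): middle of the blade's end edge of the yellow tool, 90.6 mm below the handle's centre, axes as above. Below the handle a round shank 9 mm in diameter, 50 mm long, ends in a flat blade 2 mm thick (tool's x), 9 mm wide (tool's y), 8 mm long.
- hextool: blue tool of the same build with a round pin tip, in the same stand; origin on its axis where handle and shank meet. Not wanted.
- rack_near: stainless rack of capped sample tubes, 50 by 115 by 90 mm, loose; origin at the centre of its underside.
- sprayer: orange pump sprayer, 116 mm in diameter, 222 mm tall, loose; origin at the centre of its underside.
- wipes: box of wipes, 110 by 180 by 75 mm, loose; origin at the centre of its underside.
- reagent: amber bottle with a blue cap, 52 mm in diameter, 100 mm tall, loose; origin at the centre of its underside.
- pen: marker pen lying on the bench, 135 mm long, 14 mm thick; origin at the middle of its underside.

How it is judged:
By the outcome, as a careful person would: the job done as asked, in the order asked, and still so for the second after the job is handed in, with the robot touching nothing.
It also fails if it takes over 67 s, if anything falls off the work surface, if the arm or the gripper's body presses on something with over 40 N, if the wrist force passes 120 N, or if a joint passes its speed limit or range.

## Working session

There is one attempt and no reset: what is moved stays moved. The work goes in short steps, Python scripts to look and compute and a shell command to move; the robot and the scene stay as the last step left them, time stands still between calls to the robot, and variables do not carry over. Pictures are saved under pics/ and viewed, at most 10 in all, crops included, and the job is handed in when it is done.

```bash
ls; mkdir -p pics; python3 - <<'E'
from station import arm, imaging
import cv2, numpy as np
print(arm.state(), arm.grip_depth)
for n in ["side","top","wrist"]:
    d=imaging.get_image(n); cv2.imwrite(f"pics/{n}0.png",d["color"][:,:,::-1])
    np.save(f"pics/{n}0.npy",d,allow_pickle=True)
    print(n,{k:(np.round(v,4).tolist() if k!="color" else 0) for k,v in d.items()})
E
```

```text
pics
{'time_s': 0.0, 'qpos': array([-7.40269875e+01,  1.49350596e+01, -7.98685218e+00,  6.71911921e+01,
        8.37427727e-04,  8.99982436e+01]), 'dq': array([-0.04886957, -0.02358454,  0.01359161, -0.05250327, -0.1116698 ,
       -0.02713263]), 'effort': array([ 5.49197521e-04, -4.05678678e+01,  2.53921705e+01,  1.86090474e-02,
       -2.46792342e-05, -9.46579604e-06]), 'tool_pos': array([ 0.14427093, -0.50401009,  0.20556391]), 'ee_rot': array([-1.79886896e+02, -8.40893194e-04,  1.59747672e+01]), 'wrist_force': array([-1.36563062,  0.04445287, -0.27604907]), 'moment': array([-0.04070994,  0.0199759 ,  0.04354241]), 'grasp_force': 0.0, 'finger_gap': 0.9998487192220314} 0.0187
side {'color': 0, 'vfov': 56.6114, 'cx': 279.2986, 'cy': 207.7432, 'camera_from_world': [[0.9355, -0.3529, 0.0196, -0.4475], [0.1633, 0.4808, 0.8615, -0.1883], [-0.3135, -0.8026, 0.5075, -0.9346], [0.0, 0.0, 0.0, 1.0]]}
top {'color': 0, 'vfov': 53.9029, 'cx': 281.2239, 'cy': 207.2056, 'camera_from_world': [[-0.0098, -0.9998, -0.0173, 0.0555], [0.9872, -0.0124, 0.159, -0.4997], [-0.1591, -0.0155, 0.9871, -1.2846], [0.0, 0.0, 0.0, 1.0]]}
wrist {'color': 0, 'vfov': 65.7065, 'cx': 280.8022, 'cy': 214.6512, 'hand_eye': [[-0.0002, 0.9569, 0.2906, 0.0747], [1.0, 0.0001, 0.0006, 0.0002], [0.0005, 0.2906, -0.9569, -0.1682], [0.0, 0.0, 0.0, 1.0]]}
```

View pics/top0.png

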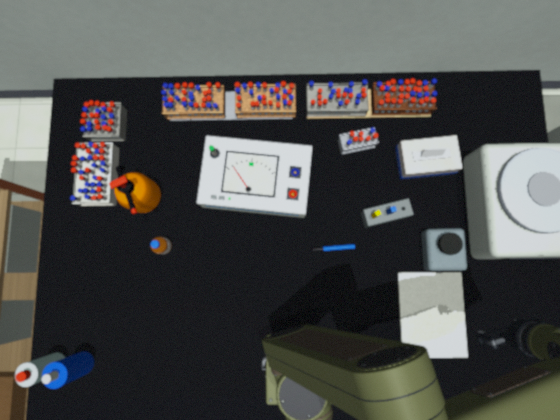

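View pics/side0.png

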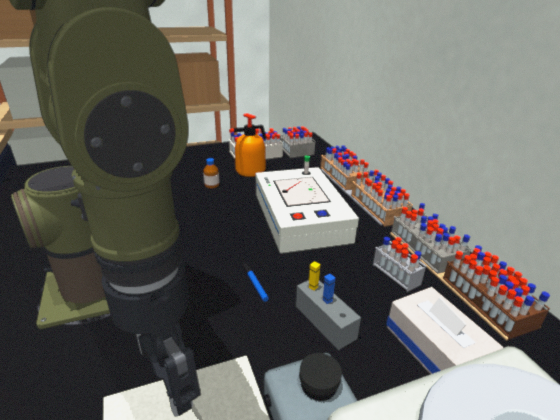

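The top view shows the yellow tool at (377,213), the blue tool at (391,210) and the empty hole at (403,208). The red hole is at (293,194), the blue hole at (295,172), and the pointer runs from (248,189) up and to the left. The side view agrees: yellow handle at (314,276), red hole at (298,216).

```bash
cat > h.py <<'E'
from station import arm, imaging
import cv2, numpy as np
from scipy.spatial.transform import Rotation as R
def tcp(s=None):
    s=s or arm.state(); T=np.eye(4); T[:3,:3]=R.from_euler('xyz',s['ee_rot'],degrees=True).as_matrix(); T[:3,3]=s['tool_pos']; return T
def grab(n,save=None):
    T=tcp(); d=imaging.get_image(n); d['n']=n
    d['wfc']=T@np.array(d['hand_eye']) if n=='wrist' else np.linalg.inv(d['camera_from_world'])
    if save: cv2.imwrite(save,d['color'][:,:,::-1])
    d['f']=d['color'].shape[0]/2/np.tan(np.radians(d['vfov']/2)); return d
def ray(d,uv):
    x,y=(uv[0]-d['cx'])/d['f'],(uv[1]-d['cy'])/d['f']
    if d['n']=='wrist':
        r=np.hypot(x,y)+1e-12; v=np.array([x/r*np.sin(r),-y/r*np.sin(r),-np.cos(r)])
    else: v=np.array([x,-y,-1.])
    return d['wfc'][:3,3],d['wfc'][:3,:3]@v
def onz(d,uv,z):
    o,v=ray(d,uv); return o+v*(z-o[2])/v[2]
def proj(d,p):
    c=(np.linalg.inv(d['wfc'])@np.append(p,1))[:3]; x,y,z=c[0],-c[1],-c[2]
    if d['n']=='wrist':
        t=np.arctan2(np.hypot(x,y),z)/np.hypot(x,y); x,y=x*t,y*t
    else: x,y=x/z,y/z
    return np.array([d['cx']+d['f']*x,d['cy']+d['f']*y])
def blobs(d,lo,hi,amin=8):
    hsv=cv2.cvtColor(d['color'],cv2.COLOR_RGB2HSV); m=cv2.inRange(hsv,np.array(lo),np.array(hi))
    n,l,st,c=cv2.connectedComponentsWithStats(m); return [(int(st[i,4]),c[i].round(1),st[i,:4].tolist()) for i in range(1,n) if st[i,4]>=amin],m,l
E
python3 - <<'E'
from h import *
d=grab('top'); s=grab('side')
for nm,lo,hi,z in [('yel',(20,130,100),(35,255,255),.127),('red',(0,130,80),(8,255,255),.088),('blue',(100,120,40),(130,255,255),.1)]:
    for i in (d,s):
        for a,c,b in blobs(i,lo,hi)[0]: print(nm,i['n'],a,c,b,onz(i,c,z).round(3))
for nm,uv,z in [('emptyhole',(403,208),.062),('dialpivot',(248,189),.085),('red',(293,194),.088),('zero',(295,172),.088),('c1',(205,137),.085),('c2',(312,145),.085),('c3',(306,215),.085),('c4',(197,208),.085),('s1',(363,212),.062),('s2',(410,201),.062),('pen',(334,248),.0)]: print(nm,onz(d,uv,z).round(3))
E
```

```text
yel top 47 [136.1 191. ] [133, 186, 8, 12] [0.542 0.488 0.127]
yel top 40 [122.2 197.1] [118, 194, 9, 8] [0.523 0.53  0.127]
yel top 41 [376.  213.3] [372, 210, 9, 8] [ 0.464 -0.233  0.127]
yel side 56 [248.7 139.9] [244, 136, 10, 8] [0.544 0.502 0.127]
yel side 264 [313.8 274.9] [309, 261, 12, 29] [ 0.448 -0.272  0.127]
red top 114 [389.9  84.6] [379, 78, 18, 15] [ 0.889 -0.306  0.088]
red top 462 [403.6  91.6] [378, 78, 51, 28] [ 0.865 -0.349  0.088]
red top 31 [236.8  83.5] [234, 81, 7, 6] [0.902 0.19  0.088]
red top 30 [250.2  83.8] [248, 81, 6, 7] [0.9   0.146 0.088]
red top 32 [283.2  83.1] [281, 80, 6, 7] [0.901 0.039 0.088]
red top 150 [183.9  87.4] [174, 82, 20, 19] [0.892 0.362 0.088]
red top 142 [206.7  94.4] [201, 82, 11, 26] [0.866 0.287 0.088]
red top 28 [217.6  84.3] [215, 82, 6, 6] [0.901 0.252 0.088]
red top 30 [264.1  84.4] [262, 82, 6, 7] [0.898 0.101 0.088]
red top 49 [290.6  86.9] [288, 82, 7, 12] [0.887 0.015 0.088]
red top 18 [276.2  89.7] [275, 87, 4, 6] [0.879 0.062 0.088]
red top 79 [320.6  98.1] [318, 89, 9, 17] [ 0.847 -0.081  0.088]
red top 35 [338.1  93.
[... 10222 characters left out ...]
  0.1  ]
blue side 91 [505.  281.3] [499, 275, 14, 14] [ 0.839 -0.397  0.1  ]
blue side 46 [531.5 287.1] [528, 283, 8, 10] [ 0.877 -0.43   0.1  ]
blue side 39 [518.6 291.2] [515, 288, 8, 8] [ 0.84 -0.43  0.1 ]
blue side 65 [544. 296.] [540, 292, 10, 9] [ 0.878 -0.458  0.1  ]
blue side 70 [528.8 300.4] [524, 296, 10, 10] [ 0.837 -0.457  0.1  ]
blue side 479 [411.3 345.6] [386, 316, 54, 57] [ 0.544 -0.47   0.1  ]
emptyhole [ 0.489 -0.333  0.062]
dialpivot [0.552 0.152 0.085]
red [0.534 0.012 0.088]
zero [0.604 0.005 0.088]
c1 [0.724 0.291 0.085]
c2 [ 0.692 -0.05   0.085]
c3 [ 0.468 -0.027  0.085]
c4 [0.494 0.311 0.085]
s1 [ 0.478 -0.207  0.062]
s2 [ 0.512 -0.356  0.062]
pen [ 0.37 -0.12  0.  ]
```

```bash

python3 -m pendant '{"translation":[[0.95,-0.43,-0.3],[0.95,-0.43,-0.3],[0.95,-0.43,-0.3],[0.95,-0.43,-0.3],[0.95,-0.43,-0.3],[0.95,-0.43,-0.3],[0.95,-0.43,-0.3],[0.95,-0.43,-0.3]],"turn":[[0,0,0],[0,0,0],[0,0,0],[0,0,0],[0,0,0],[0,0,0],[0,0,0],[0,0,0]],"grip":[0,0,0,0,0,0,0,0]}' 30
python3 -m pendant '{"translation":[[0.95,-0.43,0],[0.95,-0.43,0],[0.95,-0.43,0],[0.95,-0.43,0],[0.95,-0.43,0],[0.95,-0.43,0],[0.95,-0.43,0],[0.95,-0.43,0]],"turn":[[0,0,0],[0,0,0],[0,0,0],[0,0,0],[0,0,0],[0,0,0],[0,0,0],[0,0,0]],"grip":[0,0,0,0,0,0,0,0]}' 30
python3 -m pendant '{"translation":[[0,0,0.3],[0,0,0.3],[0,0,0.3],[0,0,0.3],[0,0,0.3],[0,0,0.3]],"turn":[[0,0,-0.079],[0,0,-0.079],[0,0,-0.079],[0,0,-0.079],[0,0,-0.079],[0,0,-0.079]],"grip":[0,0,0,0,0,0]}' 
python3 -m pendant '{"translation":[[0,0,0],[0,0,0],[0,0,0],[0,0,0],[0,0,0],[0,0,0],[0,0,0]],"turn":[[0,0,-0.079],[0,0,-0.079],[0,0,-0.079],[0,0,-0.079],[0,0,-0.079],[0,0,-0.079],[0,0,0]],"grip":[0,0,0,0,0,0,0]}' 
python3 - <<'E'
from h import *
print(arm.state()['qpos'].round(1))
d=grab('wrist','pics/w1.png')
b,m,l=blobs(d,(20,130,80),(35,255,255),100)
for a,c,bb in b:
    i=1; print(a,c,bb,onz(d,c,.127).round(4))
E
```

```text
time_s: 0.92
tool_pos: [0.3042, -0.3687, 0.2667]
ee_rot: [-180.0, 0.0, 16.0]
wrist_force: [0.8, 0.4, 0.2]
finger_gap: 1.003
grasp_force: 0.0
time_s: 1.58
tool_pos: [0.4633, -0.2337, 0.2663]
ee_rot: [-180.0, 0.0, 16.0]
wrist_force: [0.8, -0.3, 1.0]
finger_gap: 1.0
grasp_force: 0.0
time_s: 2.08
tool_pos: [0.4624, -0.2347, 0.2209]
ee_rot: [-180.0, 0.0, 59.0]
wrist_force: [-0.1, 0.2, 1.2]
finger_gap: 1.0
grasp_force: 0.0
time_s: 2.67
tool_pos: [0.4624, -0.2347, 0.2213]
ee_rot: [-180.0, -0.0, 101.4]
wrist_force: [0.6, 0.8, 0.4]
finger_gap: 1.002
grasp_force: 0.0
[-26.9  13.9  -7.   69.1   0.   51.7]
587 [284.6 207.4] [275, 189, 22, 36] [ 0.4659 -0.2332  0.127 ]
```

View pics/w1.png

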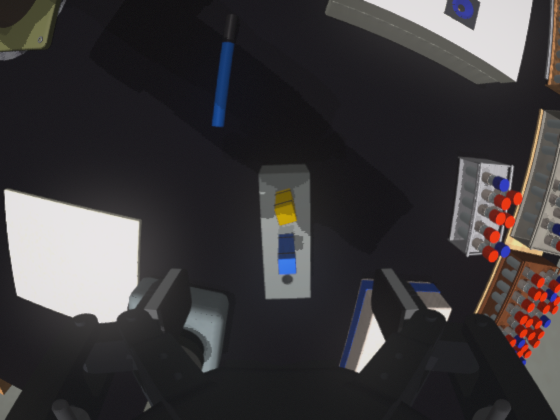

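The wrist view shows the yellow handle at (285,207): the darker part above is its side and the brighter square at about (286,214) is its top. The blue tool is at (287,255), the empty hole at (287,280), and the stand block spans (260,167) to (310,298).

```bash

python3 - <<'E'
from h import *
d=grab('wrist')
def rect(m,z,nm):
    v,u=np.nonzero(m); P=np.array([onz(d,(a,b),z)[:2] for a,b in zip(u,v)])*1000
    (c,wh,an)=cv2.minAreaRect(P.astype(np.float32)); print(nm,len(u),np.round(c,1),np.round(wh,1),round(an,1)); return c
hsv=cv2.cvtColor(d['color'],cv2.COLOR_RGB2HSV)
Y=cv2.inRange(hsv,(20,130,60),(35,255,255)); V=hsv[...,2]; vals=V[Y>0]
t,_=cv2.threshold(vals.reshape(-1,1),0,255,cv2.THRESH_OTSU); print('thr',t,np.percentile(vals,[5,25,50,75,95]))
def big(m):
    n,l,s,c=cv2.connectedComponentsWithStats(m.astype(np.uint8)); return l==1+np.argmax(s[1:,4])
rect(big((Y>0)&(V>t)),.127,'yel'); 
B=cv2.inRange(hsv,(105,120,40),(130,255,255)); B[:, :250]=0;B[:,320:]=0;B[:150]=0
tb,_=cv2.threshold(V[B>0].reshape(-1,1),0,255,cv2.THRESH_OTSU)
rect(big((B>0)&(V>tb)),.127,'blue')
G=((hsv[...,1]<60)&(V>80)).astype(np.uint8); G[:,:245]=0;G[:,325:]=0;G[:172]=0;G[310:]=0
rect(big(G),.062,'stand')
print(onz(d,(287.5,280),.062).round(4))
import cv2 as c; c.imwrite('pics/w1c.png',c.resize(d['color'][150:310,220:350,::-1],None,fx=4,fy=3.7,interpolation=c.INTER_CUBIC))
E
```

```text
thr 137.0 [ 84. 108. 141. 177. 195.]
yel 310 [ 467.7 -239.4] [15.1 15.3] 28.6
blue 263 [ 478.7 -286.3] [15.2 15.5] 15.2
stand 4038 [ 479.  -288.3] [ 52.6 143.3] 13.1
[ 0.4903 -0.3341  0.062 ]
```

View pics/w1c.png

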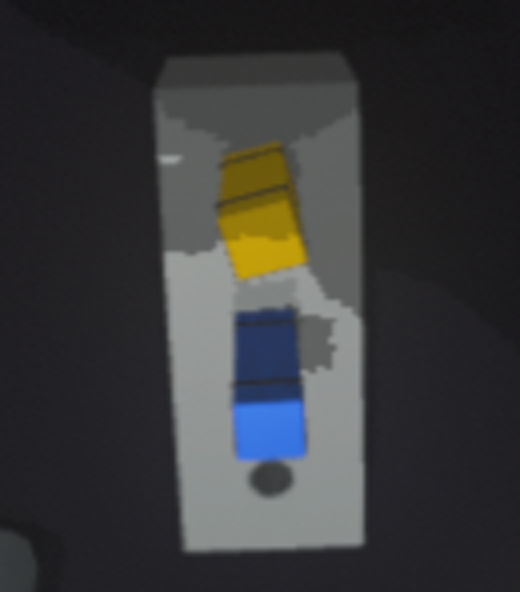

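```bash

python3 -m pendant '{"translation":[[0,0,0],[0,0,0],[0,0,0],[-0.145,0.045,0],[-0.145,0.045,0],[0,0,0.6],[0,0,0.6],[0,0,0.6]],"turn":[[0,0,-0.064],[0,0,-0.064],[0,0,-0.063],[0,0,0],[0,0,0],[0,0,0],[0,0,0],[0,0,0]],"grip":[0,0,0,0,0,0,0,0]}' 40
python3 -m pendant '{"translation":[[0,0,0.6],[0,0,0.6],[0,0,0.6],[0,0,0.6],[0,0,0.6],[0,0,0.34],[0,0,0.34],[0,0,0.34]],"turn":[[0,0,0],[0,0,0],[0,0,0],[0,0,0],[0,0,0],[0,0,0],[0,0,0],[0,0,0]],"grip":[0,0,0,0,0,0,0,0]}' 40
python3 -m pendant '{"translation":[[0,0,0],[0,0,0],[0,0,0],[0,0,0],[0,0,0],[0,0,0],[0,0,0],[0,0,0]],"turn":[[0,0,0],[0,0,0],[0,0,0],[0,0,0],[0,0,0],[0,0,0],[0,0,0],[0,0,0]],"grip":[255,255,255,255,255,255,255,255]}' 40
python3 -m pendant '{"translation":[[0,0,0],[0,0,0],[0,0,0],[0,0,0]],"turn":[[0,0,0],[0,0,0],[0,0,0],[0,0,0]],"grip":[255,255,255,255]}' 40
```

```text
time_s: 3.43
tool_pos: [0.4686, -0.2406, 0.1761]
ee_rot: [180.0, 0.1, 118.3]
wrist_force: [-0.7, -0.2, -0.0]
finger_gap: 1.002
grasp_force: 0.0
time_s: 4.1
tool_pos: [0.4684, -0.2404, 0.0755]
ee_rot: [180.0, 0.0, 118.4]
wrist_force: [-0.4, 0.6, 0.3]
finger_gap: 1.001
grasp_force: 0.0
time_s: 4.77
tool_pos: [0.4684, -0.2403, 0.0765]
ee_rot: [180.0, 0.1, 118.5]
wrist_force: [0.5, 0.2, 3.2]
finger_gap: 0.176
grasp_force: 40.9
time_s: 5.1
tool_pos: [0.4684, -0.2404, 0.0765]
ee_rot: [180.0, 0.1, 118.5]
wrist_force: [-1.0, 0.5, 5.6]
finger_gap: 0.179
grasp_force: 41.2
```

```bash

python3 -m pendant '{"translation":[[0,0,-0.3],[0,0,-0.6],[0,0,-0.6],[0,0,-0.7],[0,0,-0.7],[0,0,-0.7],[0,0,-0.7],[0,0,-0.7]],"turn":[[0,0,0],[0,0,0],[0,0,0],[0,0,0],[0,0,0],[0,0,0],[0,0,0],[0,0,0]],"grip":[255,255,255,255,255,255,255,255]}' 40
python3 -m pendant '{"translation":[[0.73,0.85,0],[0.73,0.85,0],[0.73,0.85,0],[0.73,0.85,0],[0.73,0.85,0],[0.73,0.85,0],[0.73,0.85,0],[0.73,0.85,0]],"turn":[[0,0,0],[0,0,0],[0,0,0],[0,0,0],[0,0,0],[0,0,0],[0,0,0],[0,0,0]],"grip":[255,255,255,255,255,255,255,255]}' 40
python3 -m pendant '{"translation":[[0,0,0],[0,0,0]],"turn":[[0,0,0],[0,0,0]],"grip":[255,255]}' 40
python3 - <<'E'
from h import *
d=grab('wrist','pics/w2.png')
for nm,lo,hi in [('red',(0,130,60),(8,255,255)),('red2',(172,130,60),(180,255,255)),('blue',(105,120,40),(130,255,255)),('yel',(20,130,60),(35,255,255)),('green',(45,80,40),(85,255,255))]:
    for a,c,b in blobs(d,lo,hi,60)[0]: print(nm,a,c,b,onz(d,c,.088).round(4))
print(arm.state()['tool_pos'],arm.state()['ee_rot'])
E
```

```text
time_s: 5.77
tool_pos: [0.4673, -0.2398, 0.2016]
ee_rot: [-180.0, -0.1, 118.5]
wrist_force: [0.3, -0.1, -0.5]
finger_gap: 0.175
grasp_force: 40.5
time_s: 6.43
tool_pos: [0.5475, -0.0293, 0.2008]
ee_rot: [-179.9, -0.0, 118.5]
wrist_force: [0.8, -0.6, -0.4]
finger_gap: 0.177
grasp_force: 40.6
time_s: 6.6
tool_pos: [0.5476, -0.0295, 0.2006]
ee_rot: [-179.9, -0.0, 118.6]
wrist_force: [-0.0, -0.8, -0.6]
finger_gap: 0.18
grasp_force: 40.6
red 218 [428.2  33.9] [396, 30, 73, 10] [0.5888 0.1761 0.088 ]
red 592 [293.2 154.2] [279, 140, 30, 30] [0.5367 0.0139 0.088 ]
red 247 [553.9 202.5] [546, 190, 14, 24] [0.8291 0.1285 0.088 ]
red 275 [548.9 227.4] [538, 217, 22, 22] [0.8439 0.1012 0.088 ]
red 171 [537.5 238. ] [530, 231, 16, 15] [0.8347 0.0815 0.088 ]
red 177 [524.2 253. ] [517, 245, 16, 17] [0.8278 0.0569 0.088 ]
red 105 [546.1 266.4] [541, 259, 11, 15] [0.8819 0.062  0.088 ]
red 99 [528.  276.3] [523, 268, 11, 16] [0.8599 0.0374 0.088 ]
red 167 [509.4 280.5] [502, 273, 16, 16] [0.8329 0.0197 0.088 ]
red 108 [542.8 286.2] [537, 279, 12, 15] [0.901  0.0393 0.088 ]
red 206 [527.4 297.1] [52
[... 542 characters left out ...]
0.8353 0.0343 0.088 ]
blue 71 [549.5 275. ] [542, 270, 13, 11] [0.8998 0.0565 0.088 ]
blue 72 [533.2 284.1] [527, 278, 12, 12] [0.8791 0.0336 0.088 ]
blue 97 [516.2 291.6] [508, 286, 15, 12] [0.8574 0.0132 0.088 ]
blue 118 [501.  340.1] [495, 334, 13, 14] [ 0.897  -0.0519  0.088 ]
yel 394 [280.2 226.6] [267, 210, 28, 27] [ 0.5584 -0.0495  0.088 ]
yel 985 [280.5 253.5] [264, 238, 34, 31] [ 0.5715 -0.0729  0.088 ]
yel 1627 [280.7 292.6] [262, 271, 38, 44] [ 0.5921 -0.1103  0.088 ]
green 350 [549.4  16.1] [539, 6, 21, 21] [0.706  0.3086 0.088 ]
green 158 [451.1  89.3] [444, 81, 15, 18] [0.6339 0.1433 0.088 ]
[ 0.54720195 -0.0304415   0.2006286 ] [-1.79918290e+02 -1.10119314e-02  1.18551803e+02]
```

View pics/w2.png

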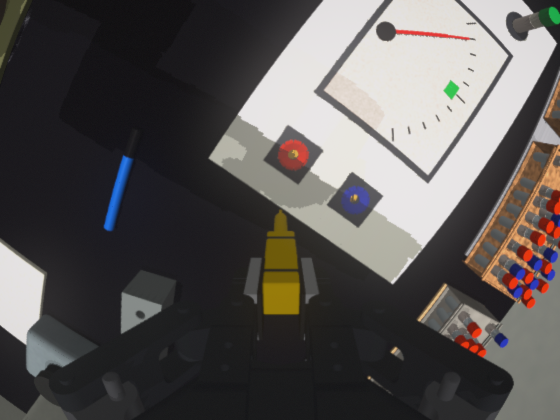

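The wrist view shows the red mouth at (293,154), the blue mouth at about (356,198) and the blade tip near (280,212). The pointer runs from its pivot at (387,31) to its tip near (469,39), and the green band is at (451,89).

```bash

python3 - <<'E'
from h import *
d=grab('wrist'); T=tcp()
z=.086
b,m,l=blobs(d,(0,130,60),(8,255,255),60)
ps=[x for x in b if x[1][1]<60][0]; mm=l==[i for i in range(1,l.max()+1) if (l==i)[int(ps[2][1])+0:40,390:470].sum()>100][0]
v,u=np.nonzero(mm); tip=u>=u.max()-3; P=onz(d,(u[tip].mean(),v[tip].mean()),z); Q=onz(d,(u[u<u.min()+4].mean(),v[u<u.min()+4].mean()),z)
piv=onz(d,(386.5,31),z); gr=onz(d,(451.1,89.3),.0855); red=onz(d,(293.2,154.2),.088); zer=onz(d,(355.5,198.5),.088)
ang=lambda a,b:np.degrees(np.arctan2(b[1]-a[1],b[0]-a[0]))
print('len',np.linalg.norm(P-piv),'ptr',ang(piv,P),ang(Q,P),'green',ang(piv,gr),'case x',ang(red,zer),np.linalg.norm(zer-red),'case y',ang(red,piv)-90,np.linalg.norm(piv-red))
print('tip model px',proj(d,T[:3,3]+T[:3,2]*.0719),'red',red, 'zero',zer,'piv',piv)
# blade tip from yellow mask: upper most pixels
b,m,l=blobs(d,(18,90,50),(38,255,255),40); v,u=np.nonzero(m[:, :]*0+m); s=(abs(u-281)<30); v=v[s];u=u[s]
for r in range(v.min(),v.min()+30,3): print(r,u[v==r].min(),u[v==r].max(),end='; ')
E
```

```text
len 0.08573583384921073 ptr 33.5771674900356 32.86516787544429 green -7.284794145929438 case x -6.07807151601613 0.06915839653795386 case y -7.291337603763694 0.14169783638753736
tip model px [279.52937784 216.49542978] red [0.53634396 0.01289629 0.088     ] zero [0.60511358 0.00557356 0.088     ] piv [0.5543257  0.15343431 0.086     ]
149 294 295; 152 290 298; 155 291 297; Traceback (most recent call last):
  File "<stdin>", line 13, in <module>
    return umr_minimum(a, axis, None, out, keepdims, initial, where)
ValueError: zero-size array to reduction operation minimum which has no identity
```

```bash

python3 -m pendant '{"translation":[[0,0,0],[0.88,0.14,0],[0.88,0.14,0],[0,0,0.48],[0,0,0.48],[0,0,0.48],[0,0,0],[0,0,0]],"turn":[[0,0,0.061],[0,0,0],[0,0,0],[0,0,0],[0,0,0],[0,0,0],[0,0,0],[0,0,0]],"grip":[255,255,255,255,255,255,255,255]}' 40
python3 - <<'E'
from h import *
T=tcp(); print(T[:3,3],arm.state()['ee_rot'],(T[:3,:3].T@(np.array([.5365,.0132,.143])-T[:3,3])*1000).round(2),arm.state()['wrist_force'])
d=grab('wrist'); s=grab('side'); 
a=cv2.resize(d['color'][110:250,200:360],None,fx=3,fy=3,interpolation=2); p=proj(s,[.5365,.0132,.1]).astype(int); print(p)
b=cv2.resize(s['color'][p[1]-60:p[1]+40,p[0]-40:p[0]+40],(320,420),interpolation=2)
cv2.imwrite('pics/c3.png',np.hstack([a,b])[:,:,::-1])
E
```

```text
time_s: 7.37
tool_pos: [0.5359, 0.0115, 0.1645]
ee_rot: [-179.9, -0.0, 112.9]
wrist_force: [0.0, -0.6, -0.3]
finger_gap: 0.173
grasp_force: 40.6
[0.53592231 0.01145939 0.16453502] [-1.79891121e+02 -2.99110653e-02  1.12897543e+02] [ 1.37  1.25 21.53] [ 0.03267029 -0.60054055 -0.29056529]
[298 210]
```

View pics/c3.png

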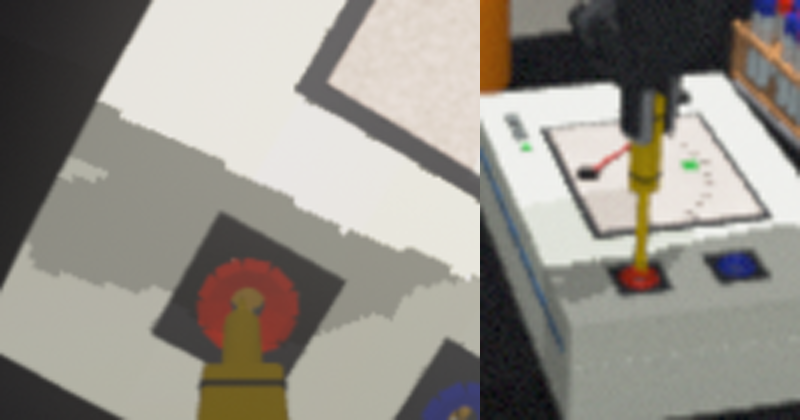

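The crop shows the blade over the red cone. The mouth's centre is at crop (248,308) and the tool axis at x≈242, so it needs about +1.3 mm along tool y, which agrees with the computed offset.

```bash

python3 -m pendant '{"translation":[[0.055,0.05,0],[0,0,0.1],[0,0,0.1],[0,0,0.1],[0,0,0]],"turn":[[0,0,0],[0,0,0],[0,0,0],[0,0,0],[0,0,0]],"grip":[255,255,255,255,255]}' 40
python3 -m pendant '{"translation":[[0,0,0.03],[0,0,0.03],[0,0,0]],"turn":[[0,0,0],[0,0,0],[0,0,0]],"grip":[255,255,255]}' 40
```

```text
time_s: 7.88
tool_pos: [0.5372, 0.0143, 0.1568]
ee_rot: [-180.0, -0.0, 113.0]
wrist_force: [0.2, 0.0, -0.7]
finger_gap: 0.183
grasp_force: 40.6
time_s: 8.13
tool_pos: [0.5377, 0.0142, 0.1559]
ee_rot: [180.0, 0.0, 113.0]
wrist_force: [0.5, -0.7, -0.2]
finger_gap: 0.18
grasp_force: 40.7
```

```bash

for i in 1 2 3; do python3 -m pendant '{"translation":[[0,0,0.04],[0,0,0]],"turn":[[0,0,0],[0,0,0]],"grip":[255,255]}' 40 | grep -E "tool|wrist"; done
python3 - <<'E'
from h import *
s=[arm.state() for _ in range(3)]
for x in s: print(x['tool_pos'],x['wrist_force'],x['moment'])
E
```

```text
tool_pos: [0.5379, 0.0141, 0.1553]
wrist_force: [-1.2, -0.9, 2.3]
tool_pos: [0.538, 0.0139, 0.1542]
wrist_force: [1.0, -2.1, 1.0]
tool_pos: [0.5377, 0.0139, 0.1527]
wrist_force: [0.8, -1.7, 0.8]
[0.53770628 0.01386777 0.15266544] [ 0.84218579 -1.71849022  0.77515391] [-0.61428815 -0.27958888  0.06020494]
[0.53770628 0.01386777 0.15266544] [ 0.84218579 -1.71849022  0.77515391] [-0.61428815 -0.27958888  0.06020494]
[0.53770628 0.01386777 0.15266544] [ 0.84218579 -1.71849022  0.77515391] [-0.61428815 -0.27958888  0.06020494]
```

```bash

python3 -m pendant '{"translation":[[-0.015,0,0.03],[0,0,0.04],[0,0,0]],"turn":[[0,0,0],[0,0,0],[0,0,0]],"grip":[255,255,255]}' 40 | grep -E "tool|wrist"
for i in 1 2 3 ; do python3 -m pendant '{"translation":[[0,0,0.04],[0,0,0.04],[0,0,0]],"turn":[[0,0,0],[0,0,0],[0,0,0]],"grip":[255,255,255]}' 40 | grep -E "tool|wrist"; done
```

```text
tool_pos: [0.5376, 0.0138, 0.1508]
wrist_force: [-0.3, -2.1, -0.1]
tool_pos: [0.5377, 0.0138, 0.1489]
wrist_force: [0.5, -1.3, -0.4]
tool_pos: [0.5378, 0.0138, 0.1474]
wrist_force: [-0.3, -3.2, 2.6]
tool_pos: [0.5372, 0.0137, 0.1452]
wrist_force: [-0.4, -3.3, 0.3]
```

```bash

python3 -m pendant '{"translation":[[-0.016,-0.006,0],[0,0,0.03],[0,0,0]],"turn":[[0,0,0],[0,0,0],[0,0,0]],"grip":[255,255,255]}' 40 | grep -E "tool|wrist"
for i in 1 2 3 4; do python3 -m pendant '{"translation":[[0,0,0.03],[0,0,0]],"turn":[[0,0,0],[0,0,0]],"grip":[255,255]}' 40 | grep -E "tool|wrist"; done
```

```text
tool_pos: [0.5373, 0.0135, 0.144]
wrist_force: [-0.8, -1.3, 0.8]
tool_pos: [0.5373, 0.0136, 0.1432]
wrist_force: [-1.5, -2.1, 0.0]
tool_pos: [0.5373, 0.0135, 0.1426]
wrist_force: [-0.7, -3.0, -0.5]
tool_pos: [0.5374, 0.0135, 0.1419]
wrist_force: [-1.8, -2.4, 0.6]
tool_pos: [0.5374, 0.0135, 0.1412]
wrist_force: [-0.4, -3.0, 0.9]
```

```bash

python3 -m pendant '{"translation":[[-0.012,-0.008,0],[0,0,0.03],[0,0,0]],"turn":[[0,0,0],[0,0,0],[0,0,0]],"grip":[255,255,255]}' 40 | grep -E "tool|wrist"
for i in 1 2 3 ; do python3 -m pendant '{"translation":[[0,0,0.03],[0,0,0]],"turn":[[0,0,0],[0,0,0]],"grip":[255,255]}' 40 | grep -E "tool|wrist"; done
```

```text
tool_pos: [0.5375, 0.0133, 0.1405]
wrist_force: [-1.1, -2.1, 0.3]
tool_pos: [0.5375, 0.0133, 0.1398]
wrist_force: [-1.6, -3.3, 1.2]
tool_pos: [0.5375, 0.0132, 0.139]
wrist_force: [-2.2, -2.0, 1.0]
tool_pos: [0.5376, 0.0132, 0.1382]
wrist_force: [-2.2, -2.1, 0.0]
```

```bash

python3 -m pendant '{"translation":[[-0.006,-0.02,0],[0,0,0.03],[0,0,0]],"turn":[[0,0,0],[0,0,0],[0,0,0]],"grip":[255,255,255]}' 40 | grep -E "tool|wrist"
for i in 1 2 3 ; do python3 -m pendant '{"translation":[[0,0,0.025],[0,0,0]],"turn":[[0,0,0],[0,0,0]],"grip":[255,255]}' 40 | grep -E "tool|wrist"; done
```

```text
tool_pos: [0.5374, 0.013, 0.1375]
wrist_force: [-1.3, -1.3, 0.1]
tool_pos: [0.5374, 0.013, 0.1369]
wrist_force: [-0.8, -1.7, 0.0]
tool_pos: [0.5375, 0.013, 0.1366]
wrist_force: [-0.9, -1.3, 2.6]
tool_pos: [0.5376, 0.0129, 0.1364]
wrist_force: [-2.9, -1.5, 4.8]
```

```bash

python3 -m pendant '{"translation":[[0,0,-0.018],[0,0,0],[0,0,0],[0,0,0],[0,0,0],[0,0,0]],"turn":[[0,0,0],[0,0,0.05],[0,0,0.05],[0,0,0.05],[0,0,0.05],[0,0,0]],"grip":[255,255,255,255,255,255]}' 40 
python3 -m pendant '{"translation":[[0,0,0],[0,0,0],[0,0,0],[0,0,0],[0,0,0]],"turn":[[0,0,0.05],[0,0,0.05],[0,0,0.05],[0,0,0.05],[0,0,0]],"grip":[255,255,255,255,255]}' 40 
python3 -c "
from h import *
print(arm.state()['moment'])"
```

```text
time_s: 12.55
tool_pos: [0.5372, 0.0129, 0.1365]
ee_rot: [180.0, 0.0, 94.9]
wrist_force: [-2.2, -1.5, 3.7]
finger_gap: 0.176
grasp_force: 41.2
time_s: 12.97
tool_pos: [0.5371, 0.0129, 0.1365]
ee_rot: [-180.0, -0.0, 77.0]
wrist_force: [-2.7, -1.3, 5.6]
finger_gap: 0.182
grasp_force: 41.4
[-0.53096921  0.86146357 -0.06510181]
```

```bash

python3 -m pendant '{"translation":[[-0.01,-0.014,-0.02],[0,0,0],[0,0,0],[0,0,0],[0,0,0],[0,0,0]],"turn":[[0,0,0],[0,0,0.05],[0,0,0.05],[0,0,0.05],[0,0,0.05],[0,0,0]],"grip":[255,255,255,255,255,255]}' 40 
python3 -m pendant '{"translation":[[0,0,0],[0,0,0],[0,0,0],[0,0,0],[0,0,0]],"turn":[[0,0,0.05],[0,0,0.05],[0,0,0.05],[0,0,0.05],[0,0,0]],"grip":[255,255,255,255,255]}' 40 
cat > ptr.py <<'E'
from h import *
for n in ('top','side'):
    d=grab(n); piv=np.array([.5543,.1534,.0865])
    b,m,l=blobs(d,(0,90,50),(12,255,255),3)
    v,u=np.nonzero(m); P=np.array([onz(d,(a,c),.0865) for a,c in zip(u,v) if abs(a-proj(d,piv)[0])<60 and abs(c-proj(d,piv)[1])<60])-piv
    r=np.hypot(P[:,0],P[:,1]); k=(r<.095)&(r>.015); print(n,k.sum(),'ptr',np.degrees(np.arctan2(P[k,1].mean(),P[k,0].mean())),'rmax',r[k].max())
    b,m,l=blobs(d,(45,80,40),(85,255,255),3)
    for a,c,bb in b:
        g=onz(d,c,.0855)-piv
        if np.hypot(*g[:2])<.1: print(n,'green',a,np.degrees(np.arctan2(g[1],g[0])),np.hypot(*g[:2]))
print(arm.state()['ee_rot'][2])
E
python3 ptr.py
```

```text
time_s: 13.47
tool_pos: [0.5367, 0.0127, 0.1366]
ee_rot: [-180.0, 0.0, 59.1]
wrist_force: [-2.8, -1.3, 2.7]
finger_gap: 0.178
grasp_force: 41.0
time_s: 13.88
tool_pos: [0.5366, 0.0127, 0.1365]
ee_rot: [-180.0, 0.0, 41.1]
wrist_force: [-2.3, -1.5, 1.6]
finger_gap: 0.177
grasp_force: 41.0Traceback (most recent call last):
  File "ptr.py", line 5, in <module>
    v,u=np.nonzero(m); P=np.array([onz(d,(a,c),.0865) for a,c in zip(u,v) if abs(a-proj(d,piv)[0])<60 and abs(c-proj(d,piv)[1])<60])-piv
                         ~~~~~~~~~~~~~~~~~~~~~~~~~~~~~~~~~~~~~~~~~~~~~~~~~~~~~~~~~~~~~~~~~~~~~~~~~~~~~~~~~~~~~~~~~~~~~~~~~~~~~~~~~~~^~~~
ValueError: operands could not be broadcast together with shapes (0,) (3,)
```

```bash
python3 - <<'E'
from h import *
a=grab('side'); w=grab('wrist'); t=grab('top')
p=proj(a,[.57,.12,.086]).astype(int)
A=cv2.resize(a['color'][p[1]-35:p[1]+35,p[0]-50:p[0]+50],(400,300),interpolation=2)
W=cv2.resize(w['color'],(400,300)); p=proj(t,[.58,.12,.086]).astype(int); t2=cv2.resize(t['color'][p[1]-38:p[1]+37,p[0]-50:p[0]+50],(400,300),interpolation=2)
cv2.imwrite('pics/c4.png',np.hstack([A,W])[:,:,::-1]); print(proj(a,[.5543,.1534,.0865]),proj(w,[.5543,.1534,.0865]))
E
```

```text
[285.39085109 191.17157259] [145.25089628  80.39646015]
```

View pics/c4.png

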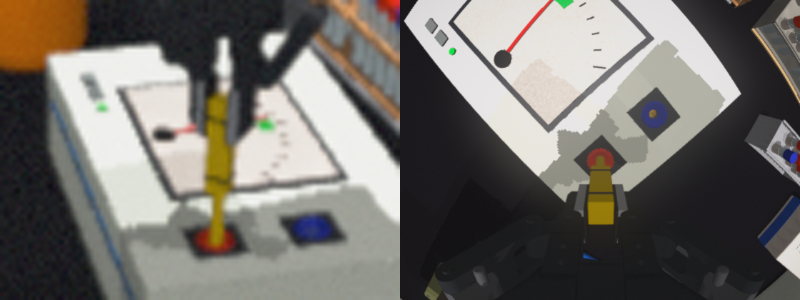

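The wrist view has the whole dial: pivot at right-panel (103,58), pointer running up to about (155,5), just left of the green band at (165,2). So it is almost there.

```bash
cat > ptr.py <<'E'
from h import *
d=grab('wrist'); piv=np.array([.5543,.1534,.086])
hsv=cv2.cvtColor(d['color'],cv2.COLOR_RGB2HSV)
# pivot: dark disc near the expected spot
q=proj(d,piv).astype(int); D=(hsv[...,2]<70); D[:, :]&=False; s=np.s_[max(q[1]-18,0):q[1]+18,q[0]-18:q[0]+18]
D[s]=hsv[...,2][s]<80; v,u=np.nonzero(D); pc=onz(d,(u.mean(),v.mean()),.088); print('pivot',pc.round(4),len(u))
for nm,lo,hi in (('ptr',(0,90,50),(10,255,255)),('green',(45,80,40),(85,255,255))):
    v,u=np.nonzero(cv2.inRange(hsv,lo,hi)); P=np.array([onz(d,x,.086) for x in zip(u,v)])-pc; r=np.hypot(P[:,0],P[:,1]); k=(r<.095)&(r>.02)&(P[:,0]>0)
    P=P[k]; a=np.degrees(np.arctan2(P[:,1],P[:,0])); print(nm,k.sum(),'med',np.median(a).round(2),'range',np.percentile(a,[3,97]).round(2),'far',np.median(a[r[k]>.06]).round(2),'rmax',r[k].max().round(4))
print(arm.state()['ee_rot'][2])
E
python3 ptr.py
```

```text
pivot [0.5527 0.1533 0.088 ] 427
ptr 380 med 1.15 range [-1.36  5.76] far 0.69 rmax 0.0747
green 181 med -8.87 range [-11.53  -3.4 ] far -8.87 rmax 0.0877
41.11837887241255
```

```bash
python3 -m pendant '{"translation":[[0,0,0],[0,0,0],[0,0,0],[0,0,0],[0,0,0]],"turn":[[0,0,0.057],[0,0,0.057],[0,0,0.057],[0,0,0],[0,0,0]],"grip":[255,255,255,255,255]}' 40; python3 ptr.py
```

```text
time_s: 14.55
tool_pos: [0.5366, 0.0128, 0.1366]
ee_rot: [-180.0, 0.0, 25.8]
wrist_force: [-3.1, -1.4, 1.3]
finger_gap: 0.176
grasp_force: 40.9
pivot [0.5524 0.1534 0.088 ] 391
ptr 418 med -6.57 range [-8.75 -2.03] far -6.93 rmax 0.087
green 242 med -5.33 range [-11.34  -1.49] far -5.33 rmax 0.088
25.765651269981262
```

```bash
python3 -m pendant '{"translation":[[0,0,0],[-0.016,0,0],[0,0,-0.1],[0,0,-0.1],[0,0,-0.15],[0,0,-0.15]],"turn":[[0,0,-0.025],[0,0,0],[0,0,0],[0,0,0],[0,0,0],[0,0,0]],"grip":[255,255,255,255,255,255]}' 40
python3 -m pendant '{"translation":[[0,0,-0.2],[0,0,-0.3],[0,0,-0.4],[0,0,-0.5],[0,0,-0.6],[0,0,-0.4],[0,0,0],[0,0,0]],"turn":[[0,0,0],[0,0,0],[0,0,0],[0,0,0],[0,0,0],[0,0,0],[0,0,0],[0,0,0]],"grip":[255,255,255,255,255,255,255,255]}' 40; python3 ptr.py
python3 -c "
from h import *
d=grab('wrist','pics/w5.png')"
```

```text
time_s: 15.1
tool_pos: [0.5365, 0.0125, 0.1493]
ee_rot: [-180.0, 0.0, 27.9]
wrist_force: [-2.7, -0.2, -0.3]
finger_gap: 0.177
grasp_force: 40.4
time_s: 15.77
tool_pos: [0.5377, 0.0126, 0.2104]
ee_rot: [179.9, -0.2, 27.9]
wrist_force: [0.5, 0.2, -0.2]
finger_gap: 0.177
grasp_force: 40.5
pivot [0.5527 0.1538 0.088 ] 185
ptr 246 med -7.81 range [-10.64  -4.46] far -7.82 rmax 0.0866
green 151 med -5.94 range [-11.87  -2.09] far -5.94 rmax 0.0878
27.856134884230322
```

View pics/w5.png

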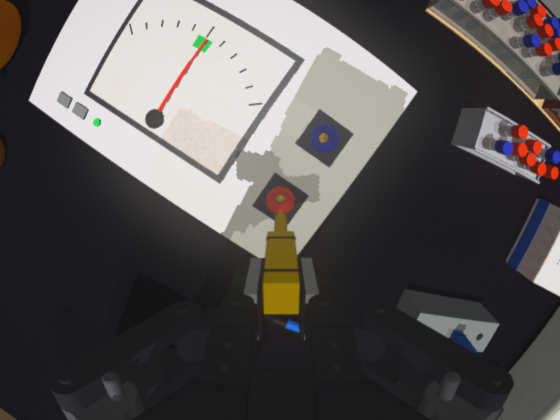

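The pointer, from (154,119) to (206,40), lies inside the green patch at (202,43). The tool is clear of the hole, so I take it back to its own hole.

```bash
python3 -m pendant '{"translation":[[-0.9,0.956,0],[-0.9,0.956,0],[-0.9,0.956,0],[-0.9,0.956,0],[-0.9,0.956,0],[-0.9,0.956,0],[-0.9,0.956,0],[-0.9,0.956,0]],"turn":[[0,0,0],[0,0,0],[0,0,0],[0,0,0],[0,0,0],[0,0,0],[0,0,0],[0,0,0]],"grip":[255,255,255,255,255,255,255,255]}' 40
python3 -m pendant '{"translation":[[0,0,0],[0,0,0],[0,0,0],[0,0,0],[0,0,0],[0,0,0],[0,0,0],[0,0,0]],"turn":[[0,0,-0.077],[0,0,-0.077],[0,0,-0.077],[0,0,-0.077],[0,0,-0.077],[0,0,-0.077],[0,0,-0.077],[0,0,-0.077]],"grip":[255,255,255,255,255,255,255,255]}' 40
python3 -m pendant '{"translation":[[0,0,0],[0,0,0],[0,0,0],[0,0,0],[0,0,0],[0,0,0],[0,0,0]],"turn":[[0,0,-0.077],[0,0,-0.077],[0,0,-0.077],[0,0,-0.077],[0,0,-0.077],[0,0,0],[0,0,0]],"grip":[255,255,255,255,255,255,255]}' 40
python3 - <<'E'
from h import *
T=tcp(); print((T[:3,:3].T@(np.array([.4684,-.2403,.0765])-T[:3,3])*1000).round(2))
E
```

```text
time_s: 16.53
tool_pos: [0.4655, -0.2418, 0.2082]
ee_rot: [-179.9, 0.0, 27.9]
wrist_force: [0.3, 0.3, -0.0]
finger_gap: 0.179
grasp_force: 40.5
time_s: 17.2
tool_pos: [0.4661, -0.2403, 0.2081]
ee_rot: [-179.9, -0.0, 83.6]
wrist_force: [-0.4, -0.4, -0.6]
finger_gap: 0.179
grasp_force: 40.5
time_s: 17.78
tool_pos: [0.4662, -0.2404, 0.2084]
ee_rot: [-180.0, -0.1, 117.8]
wrist_force: [0.2, 0.1, 0.5]
finger_gap: 0.177
grasp_force: 40.5
[ -1.12   2.06 131.91]
```

```bash
python3 -m pendant '{"translation":[[-0.045,0.08,0],[0,0,0.6],[0,0,0.6],[0,0,0.6],[0,0,0.6],[0,0,0.2],[0,0,0],[0,0,0]],"turn":[[0,0,0],[0,0,0],[0,0,0],[0,0,0],[0,0,0],[0,0,0],[0,0,0],[0,0,0]],"grip":[255,255,255,255,255,255,255,255]}' 40
python3 - <<'E'
from h import *
T=tcp(); print((T[:3,:3].T@(np.array([.4684,-.2403,.0765])-T[:3,3])*1000).round(2))
E
```

```text
time_s: 18.45
tool_pos: [0.4691, -0.2407, 0.1444]
ee_rot: [-180.0, -0.0, 117.9]
wrist_force: [0.3, 0.0, 0.5]
finger_gap: 0.174
grasp_force: 40.6
[ 0.69 -0.42 67.9 ]
```

```bash
python3 -m pendant '{"translation":[[0.02,-0.015,0.1],[0,0,0.15],[0,0,0.15],[0,0,0.15],[0,0,0.15],[0,0,0]],"turn":[[0,0,0],[0,0,0],[0,0,0],[0,0,0],[0,0,0],[0,0,0]],"grip":[255,255,255,255,255,255]}' 40
```

```text
time_s: 18.95
tool_pos: [0.4678, -0.2401, 0.1258]
ee_rot: [-180.0, -0.1, 117.9]
wrist_force: [-0.5, -0.3, -0.4]
finger_gap: 0.18
grasp_force: 40.6
```

Inside the hole (tip at z≈0.054) with no force. I go down to just above home, then feel for the seat.

```bash
python3 -m pendant '{"translation":[[0,0,0.3],[0,0,0.3],[0,0,0.3],[0,0,0.3],[0,0,0.3],[0,0,0.3],[0,0,0],[0,0,0]],"turn":[[0,0,0],[0,0,0],[0,0,0],[0,0,0],[0,0,0],[0,0,0],[0,0,0],[0,0,0]],"grip":[255,255,255,255,255,255,255,255]}' 40
for i in 1 2 3; do python3 -m pendant '{"translation":[[0,0,0.03],[0,0,0.03],[0,0,0]],"turn":[[0,0,0],[0,0,0],[0,0,0]],"grip":[255,255,255]}' 40 | grep -E "tool|wrist"; done
```

```text
time_s: 19.62
tool_pos: [0.4679, -0.2402, 0.081]
ee_rot: [-180.0, -0.1, 117.9]
wrist_force: [-0.3, 0.1, -0.7]
finger_gap: 0.179
grasp_force: 40.6
tool_pos: [0.4687, -0.2406, 0.0805]
wrist_force: [0.1, 0.2, -0.2]
tool_pos: [0.4685, -0.2404, 0.0787]
wrist_force: [-0.8, 0.3, -0.1]
tool_pos: [0.4683, -0.2404, 0.0771]
wrist_force: [-0.1, 0.4, -0.4]
```

```bash
for i in 1 2 3; do python3 -m pendant '{"translation":[[0,0,0.02],[0,0,0]],"turn":[[0,0,0],[0,0,0]],"grip":[255,255]}' 40 | grep -E "tool|wrist"; done
```

```text
tool_pos: [0.4684, -0.2404, 0.0766]
wrist_force: [-0.2, 0.0, 0.0]
tool_pos: [0.4684, -0.2405, 0.0766]
wrist_force: [-1.2, 0.3, 2.3]
tool_pos: [0.4685, -0.2405, 0.0765]
wrist_force: [-2.3, 0.4, 6.4]
```

```bash
python3 -m pendant '{"translation":[[0,0,0],[0,0,0],[0,0,0],[0,0,0],[0,0,0],[0,0,0],[0,0,0],[0,0,0]],"turn":[[0,0,0],[0,0,0],[0,0,0],[0,0,0],[0,0,0],[0,0,0],[0,0,0],[0,0,0]],"grip":[0,0,0,0,0,0,0,0]}' 40
python3 -m pendant '{"translation":[[0,0,-0.4],[0,0,-0.8],[0,0,-0.8],[0,0,-0.8],[0,0,-0.8],[0,0,-0.8],[0,0,-0.8],[0,0,-0.8]],"turn":[[0,0,0],[0,0,0],[0,0,0],[0,0,0],[0,0,0],[0,0,0],[0,0,0],[0,0,0]],"grip":[0,0,0,0,0,0,0,0]}' 40
python3 -m pendant '{"translation":[[-0.9,-0.3,0],[-0.9,-0.3,0],[-0.9,-0.3,0],[-0.9,-0.3,0],[0,0,0],[0,0,0]],"turn":[[0,0,0],[0,0,0],[0,0,0],[0,0,0],[0,0,0],[0,0,0]],"grip":[0,0,0,0,0,0]}' 40
python3 - <<'E'
from h import *
w=grab('wrist'); t=grab('top'); s=grab('side')
cv2.imwrite('pics/f.png',np.vstack([np.hstack([cv2.resize(w['color'],(400,300)),cv2.resize(t['color'][110:260,190:390],(400,300),interpolation=2)]),np.hstack([cv2.resize(s['color'],(400,300)),cv2.resize(s['color'][160:340,240:480],(400,300),interpolation=2)])])[:,:,::-1])
E
```

```text
time_s: 21.53
tool_pos: [0.4684, -0.2405, 0.0757]
ee_rot: [-180.0, -0.0, 117.9]
wrist_force: [-0.1, 0.1, 0.4]
finger_gap: 1.001
grasp_force: 0.0
time_s: 22.2
tool_pos: [0.4683, -0.2404, 0.2276]
ee_rot: [180.0, 0.0, 117.9]
wrist_force: [0.3, -0.8, 0.2]
finger_gap: 1.002
grasp_force: 0.0
time_s: 22.7
tool_pos: [0.4841, -0.3348, 0.226]
ee_rot: [180.0, -0.0, 117.8]
wrist_force: [-0.1, -0.2, -1.0]
finger_gap: 0.997
grasp_force: 0.0
```

View pics/f.png

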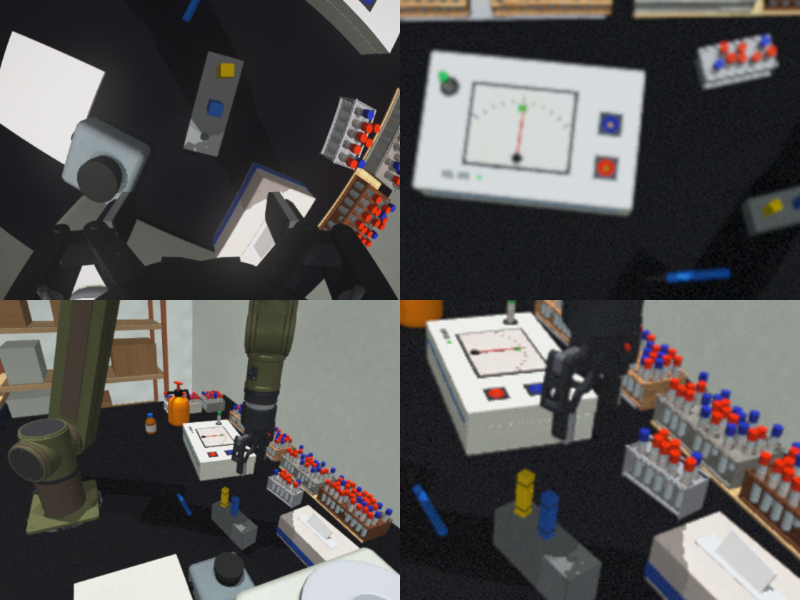

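The final views show the pointer in the green band (top view, tip at (523,108)). The yellow tool is seated upright in the stand at the same height as the blue one (side view, (525,495)), and nothing else has moved. I'm handing the job in.

```bash
python3 -c "
from station import arm
print(arm.finish_job())"
```

```text
the job is handed in; nothing more can be done
None
```

The red pointer stands in the green band, the yellow tool is back upright and fully home in its original stand hole and released, and the job was handed in at about 23 s with about 6 N at most read during contact.

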